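# Load the fermentation jars into the soak bath on its ratchet lift

## Task

Load the soak bath: pull the locking pin out of the lift, raise the rack by its handle, notch by notch, until it hangs by itself on its top notch, and stand every lidded jar from the bench upright on the raised rack. Then press the pawl's tail down and keep it down until the rack with the jars has sunk fully home in the tub, and push the pin back through the fork and rail until its head is fully home against the fork. Leave the open jar and the other things on the bench where they are.

Things in the scene. Friction and masses are not known exactly. Their poses are not given: they have to be found in the camera images.
- station: Green tub (162 x 265 mm, rim 95 mm high, walls 5 mm) with the lift's steel column fixed at its +y end. Origin: centre of the tub's underside on the bench. Axes, shared by all its parts: x = the way the pin is pushed in (roughly away from the robot), y = along the tub to the column and on to the pawl's tail, z up. Its place and yaw vary.
- fork (a point): Centre of the pin hole on the fork's front face, at the top of the column: station x -14, y +185, z 178 mm. Two cheeks, each 6 mm thick, 40 mm wide in y, tops at z 192 mm, and the rail between them have 15 mm holes along x, 28 mm through all three; they line up only with the rack fully home. Cheeks measure 28 mm over both.
- pin: Locking pin, 60 g; origin on the axis at the shoulder, x along the shank to the nose. Head: black square knob 18 x 18 mm, 24 mm long on the -x side. Shank: steel, 12 mm diameter, 48 mm long, last 10 mm tapered to 5 mm. Starts home in the fork, 1 to 2 mm below hole centre; then the lift cannot move. On the bench it lies on a flat of the head, nose down about 4 degrees.
- lift (a joint): Height of toothed rail and jar rack, m: 0 = fully home, as at the start. Tooth pitch 15 mm: it rests on the pawl at about 0.015, 0.030 .. 0.090 (top notch); stop at 0.099. Pulled up it clicks past the pawl; let go, it drops to the last notch passed. 0.7 kg empty, damped: 7 N plus about 1.1 N per cm/s to raise; with the pawl held off it sinks at 6 to 14 cm/s.
- handle (a point): Centre of the black round grip on top of the rail, 16 mm diameter, 56 mm long, lying along the station's y; 220 mm above the bench when home, rises with the lift. Below it a flat neck, 10 mm thick in x and 22 mm wide in y. The fork's cheek tops are 28 mm below the grip's centre when home.
- rack (a point): Centre of the rack's flat floor (top face), station axes; 25 mm above the bench when home, 115 mm on the top notch, above the tub's rim. Inside its lip 78 mm (x) by 232 mm (y); lip 14 mm high. At y = +120 mm a strap, 36 mm wide in x, rises 83 mm above the floor and crosses the rim to the rail at y = +185 mm.
- pawl (a joint): Swing of the sprung pawl, rad: about 0 = sprung in under a tooth; past about 0.2 it is clear of the teeth; stop at 0.45. Freeing it under the loaded lift takes about 3 to 8 N at the tail; its spring brings it back.
- tail (a point): Middle of the top face of the pawl's tail, a black paddle 26 mm (x) by 34 mm (y) on the far side of the column from the tub, about 134 mm above the bench and 96 mm in +y from the rail's axis. The pivot is 67 mm back towards the rail and 19 mm lower. Pressed down about 15 mm it frees the pawl (stop at about 28 mm); let go, it springs back up.
- jar0: Lidded glass jar of cocoa beans with a metal screw lid, a straight cylinder 48 mm diameter, 64 mm high, about 0.16 kg; origin at the centre of its underside, z up along its axis. Stands on the bench at the start, or is absent (None).
- jar1: Lidded glass jar of cocoa beans with a metal screw lid, a straight cylinder 48 mm diameter, 64 mm high, about 0.16 kg; origin at the centre of its underside, z up along its axis. Stands on the bench at the start, or is absent (None).
- jar2: Lidded glass jar of cocoa beans with a metal screw lid, a straight cylinder 48 mm diameter, 64 mm high, about 0.16 kg; origin at the centre of its underside, z up along its axis. Stands on the bench at the start, or is absent (None).
- jar3: Lidded glass jar of cocoa beans with a metal screw lid, a straight cylinder 48 mm diameter, 64 mm high, about 0.16 kg; origin at the centre of its underside, z up along its axis. Stands on the bench at the start, or is absent (None).
- open_jar: Empty glass jar without a lid, 48 mm diameter, 58 mm high, origin at the centre of its underside. Not to be loaded; stays where it is.
- flask: Conical glass flask, 94 mm wide at the foot, 130 mm high, origin under its centre. Bystander.
- spice_jar: Amber jar with black cap, 52 mm diameter, 95 mm high, origin under its centre. Bystander.
- film_roll: White roll of film, 48 mm diameter, 220 mm long, lying on the bench, origin under its middle. Bystander.

How it is judged:
By the outcome, as a careful person would: the job done as asked, in the order asked, and still so for the second after the job is handed in, with the robot touching nothing.
Of jar0, jar1, jar2, jar3 only 2 to 4 are there at a start; the rules pass over those that are not, and their reading is None.
At some moment in a run one of jar0, jar1, jar2, jar3 may be knocked a few centimetres aside while the robot is not near it.
Once in a run the grip may slacken for a moment while it holds something.
It also fails if it takes over 210 s, if anything falls off the work surface, if the arm or the gripper's body presses on something with over 40 N, if the wrist force passes 120 N, or if a joint passes its speed limit or range.

## Robot

A 6-joint arm with a two-finger parallel gripper is mounted at the origin on the work surface. World frame = base frame: x ahead of the robot, y to its left, z up, the work surface at z = 0. Lengths are in m, angles in rad, forces in N, time in s.
With the tool pointing down it reaches from about 0.325 to 0.775 m from the base axis. Payload 5.5 kg.
Tool frame: the origin (TCP) lies midway between the tips of the shut fingers; the grasp point (between the pads) lies ctrl.pinch_z behind it (ctrl.pinch_z is the distance from the TCP to the grasp point, in m); z points along the fingers, y is the line along which they close (so a half turn about z gives the same grasp; the last joint's range is limited). The gripper opens to 85 mm and grips with 20 to 120 N. Pads are 22 mm wide; open, the fingers measure 114 mm over their backs; the gripper's body (76 mm by 85 mm) begins 54 mm behind the grasp point. The pads swing forward as they close: fully open they stand 13 mm farther back than shut.
Start: joints at [1.274, 0.091, 1.231, -0, 1.82, -0.057], TCP at [0.143, 0.583, 0.231] pointing down, gripper open.
Joint ranges: [-2.87, 2.87], [-0.86, 2.18], [0.17, 2.46], [-1.51, 4.65], [0.06, 2.69], [-2.65, 2.65]. Speed limits (rad/s): [2.57, 2.57, 3.01, 3.14, 3.14, 3.14].

## Interface

Orientations are given as a rotation vector (axis times angle).
In Python, from bench import monitor, get_image, ctrl, finder gives the robot as it stands.
- The arm moves only by the tool send_rows, never from a script. Its arguments are lists of equal length, an entry for each row: "offset": the shift along the tool's x, y, z in cm, a list of three; "turn": the turn about the tool's z in rad; "fingers": the opening, from 0 (shut) to 1 (fully open). A call has 1 to 20 rows; each row is the pose to reach, as a shift and turn from the pose commanded when the call began, along the tool's axes at that moment; what a row does not reach only later rows make up. A row lasts 1/12 s, in which the tool goes at most 41.7 mm and 7.16 degrees, less where a joint would pass 70% of its speed; a pose out of reach is approached as far as the arm can. A call with a gripper value outside its range is refused whole. The fingers move at their own pace and stop on an object; "squeeze" is the grip in N (left out, the last holds). Time passes only in rows, so rows that repeat a pose let the fingers close. It gives the time, the measured TCP pose, the force, the opening and the grip force at its end, in the units of the state.
- monitor.get_state(): the state, without advancing time (a new reading comes with each control period).
- get_image(name): name is "scene" or "side" or "wrist"; returns a dict with "image" (480x640x3 uint8, red, green, blue), "mtx" (3x3 intrinsics, pixels), "origin" and "attitude" of the camera in the world. Camera axes: x right, y up, looking along -z (the intrinsics and any distortion apply to the point x, -y, -z); pixel columns grow to the right and rows downward; lengths in m; the calibration is good to about 2 mm. A picture is of the moment at which its call begins. There is no depth.
- ctrl.finish_job(): hands the job in; it is judged then, once.
Trained networks look in a picture, given as the dict that the camera call returned (one of the last four; its "shot" number tells which), for a name from the list of things; names that differ only in an ending like _2 or _b are one class to them, and where a whole thing is asked for, a point or a joint stands for the part that bears it (a point fixed in the world has none). Each returns a list of dicts, best first, with "conf" (0 to 1); they miss things now and then, are a little off and sometimes report something else, mostly with a low value. They report only what shows in the picture. A call takes as long as a camera call.
- finder.spot_in(picture, target): "bbox" ([left, top, width, height] in pixels, round what is visible of it).
- finder.silhouettes(picture, target): "region" (480x640 bool, what is visible of it) and "bbox" ([left, top, width, height] in pixels, round what is visible of it).
- finder.spot_point(picture, target): "pixel" ([row, column] in pixels: a listed point, or the origin of a listed thing).
The state is a dict: "time_s": time; "q": joint angles; "qvel": joint speeds; "effort": joint torques, N m; "eef_pos": TCP position; "tcp_rot": TCP orientation; "contact_force": force on the tool from outside, world axes, zero at the start; "moment": the same for the moment, N m; "opening": finger opening in m; "finger_force": force on a finger pad.
Only numpy, scipy, OpenCV 4.12 (cv2) and the standard library are available. Lean on these libraries where they do the work, as an engineer would, in place of code of your own. Each camera call takes 0.05 s, during which the arm holds its last target. There are 200 camera calls.

## Working session

There is one attempt and no reset: what is moved stays moved. The work goes in short steps, Python scripts to look and compute and a tool call to move; the robot and the scene stay as the last step left them, time stands still between calls to the robot, and variables do not carry over. Pictures are saved under pics/ and viewed, at most 14 in all, crops included, and the job is handed in when it is done.

Besides the shell and the picture viewer there is one more tool, called after "Request:" by a JSON object that holds its "fn" and its "kwargs". send_rows: Moves the arm, as the interface text tells. Its arguments: {"type":"object","properties":{"offset":{"type":"array"},"turn":{"type":"array"},"fingers":{"type":"array"},"squeeze":{"type":"number"}},"required":["offset","turn","fingers"]}

```bash
ls; mkdir -p pics; cat > h.py <<'E'
import numpy as np, cv2
from scipy.spatial.transform import Rotation as R
from bench import monitor,get_image,ctrl,finder
def att(p):
    a=np.array(p["attitude"],float)
    return a if a.shape==(3,3) else (R.from_rotvec(a).as_matrix() if a.size==3 else R.from_quat(a).as_matrix())
def ray(p,rc):
    K=np.array(p["mtx"]); d=np.array([(rc[1]-K[0,2])/K[0,0],-(rc[0]-K[1,2])/K[1,1],-1.])
    return np.array(p["origin"]),att(p)@d
def atz(p,rc,z):
    o,d=ray(p,rc); return o+d*(z-o[2])/d[2]
def proj(p,X):
    K=np.array(p["mtx"]); c=att(p).T@(np.array(X)-np.array(p["origin"])); 
    return np.array([K[1,2]-K[1,1]*c[1]/-c[2],K[0,2]+K[0,0]*c[0]/-c[2]])
def tri(l):
    A=np.zeros((3,3));b=np.zeros(3)
    for p,rc in l:
        o,d=ray(p,rc);d=d/np.linalg.norm(d);M=np.eye(3)-np.outer(d,d);A+=M;b+=M@o
    X=np.linalg.solve(A,b); return X,[np.round(proj(p,X)-rc,1) for p,rc in l]
def save(p,n): cv2.imwrite(f"pics/{n}.png",p["image"][:,:,::-1])
E
python3 - <<'E'
from h import *
np.set_printoptions(precision=4,suppress=True)
P={}
for n in ["scene","side"]:
    p=P[n]=get_image(n); save(p,n+"0")
    print(n,[k for k in p],p["origin"],p["attitude"],p["mtx"])
    for t in ["station","fork","pin","handle","rack","tail","jar0","open_jar","flask","spice_jar","film_roll"]:
        print(t,[(np.round(r["pixel"],1),round(r["conf"],2)) for r in finder.spot_point(p,t)][:6])
for t in ["fork","pin","handle","rack","tail","station"]:
    try: print(t,tri([(P[n],finder.spot_point(P[n],t)[0]["pixel"]) for n in P]))
    except Exception as e: print(t,e)
s=monitor.get_state(); print(s,ctrl.pinch_z)
E
```

```text
pics
scene ['image', 'mtx', 'origin', 'attitude', 'shot'] [1.0968 0.3124 1.1492] [0.3164 0.6251 2.0962] [[515.633    0.     322.6414]
 [  0.     515.633  244.1846]
 [  0.       0.       1.    ]]
station [(array([278.6, 377.7]), 0.55)]
fork [(array([272.2, 463.8]), 0.97), (array([306.8, 500. ]), 0.3)]
pin [(array([269.7, 461.7]), 0.42)]
handle [(array([267. , 465.5]), 0.59)]
rack [(array([269.8, 380.9]), 0.64)]
tail [(array([307.9, 496.1]), 0.54)]
jar0 [(array([255.3, 269.8]), 0.96), (array([218.6, 307.5]), 0.96), (array([205.3, 263.1]), 0.93), (array([270.3, 379.4]), 0.31)]
open_jar [(array([318.6, 266. ]), 0.89)]
flask [(array([195.8, 207. ]), 0.67), (array([270.6, 382. ]), 0.4)]
spice_jar [(array([173.5, 240.1]), 0.56)]
film_roll [(array([384.8, 357.4]), 0.88)]
side ['image', 'mtx', 'origin', 'attitude', 'shot'] [0.4907 1.0961 1.0503] [ 0.0697 -1.3603 -2.7653] [[622.8536   0.     325.7403]
 [  0.     622.8536 233.1611]
 [  0.       0.       1.    ]]
station [(array([320.1, 366.6]), 0.58)]
fork [(array([323. , 374.5]), 0.62), (array([199. , 393.4]), 0.27)]
pin [(array([326.2, 374.3]
[... 661 characters left out ...]
0.0277]), [array([0., 0.]), array([-0.,  0.])])
tail (array([0.4829, 0.3363, 0.1319]), [array([-0.9, -0. ]), array([ 0.7, -0.8])])
station (array([ 0.4878,  0.0537, -0.0126]), [array([-1.2, -0. ]), array([ 0.8, -0.9])])
{'time_s': 1.8, 'q': array([ 1.2743,  0.0911,  1.2307, -0.    ,  1.8198, -0.0567]), 'qvel': array([ 0.0004, -0.0023,  0.0017,  0.0004,  0.0016, -0.0016]), 'effort': array([  0.0004, -45.8459, -41.8082,  -0.0001,   0.001 ,   0.    ]), 'eef_pos': array([0.1425, 0.5828, 0.2313]), 'tcp_rot': array([0.3758, 3.119 , 0.    ]), 'contact_force': array([ 0.0257,  0.2139, -0.038 ]), 'moment': array([-0.0222,  0.0336, -0.0014]), 'finger_force': 0.0, 'opening': 0.08537754412093611} 0.0187
```

View pics/scene0.png

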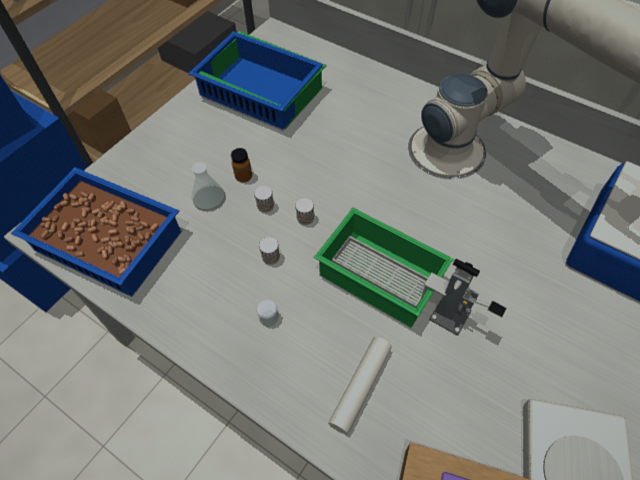

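View pics/side0.png

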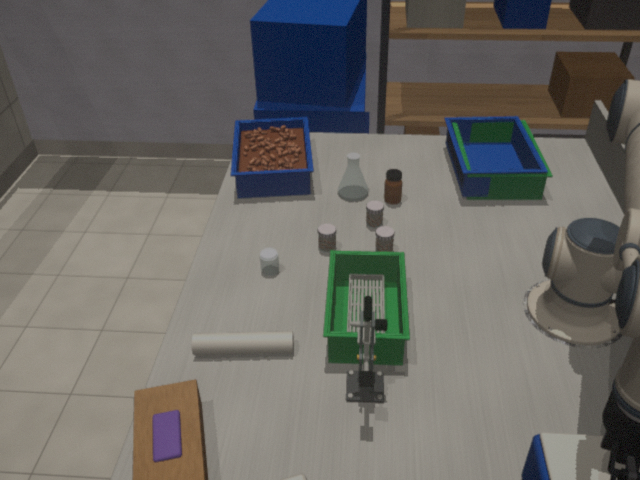

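```bash
python3 - <<'E'
from h import *
np.set_printoptions(precision=4,suppress=True)
P={n:get_image(n) for n in ["scene","side"]}
for n,t in [(n,t) for n in P for t in ["jar0","open_jar","flask","spice_jar","film_roll"]]:
    for r in finder.spot_point(P[n],t):
        if r["conf"]>.5: print(n,t,atz(P[n],r["pixel"],0)[:2])
Xs={k:tri([(P[n],finder.spot_point(P[n],k)[0]["pixel"]) for n in P])[0] for k in ["fork","handle","rack","tail"]}
# fit station pose
M={"fork":[-.014,.185,.178],"handle":[0,.185,.22],"rack":[0,0,.025],"tail":[0,.281,.134]}
a=np.array([M[k][:2] for k in M]);b=np.array([Xs[k][:2] for k in M])
ac,bc=a-a.mean(0),b-b.mean(0)
yaw=np.arctan2((ac[:,0]*bc[:,1]-ac[:,1]*bc[:,0]).sum(),(ac*bc).sum())
Rm=np.array([[np.cos(yaw),-np.sin(yaw)],[np.sin(yaw),np.cos(yaw)]])
t=b.mean(0)-Rm@a.mean(0);print("yaw",yaw,"t",t,"res",b-(a@Rm.T+t)); print(Xs)
E
```

```text
scene jar0 [ 0.4489 -0.2025]
scene jar0 [ 0.5894 -0.2047]
scene open_jar [ 0.7394 -0.114 ]
scene flask [ 0.5422 -0.4702]
scene spice_jar [ 0.4099 -0.4544]
scene film_roll [0.7639 0.1604]
scene film_roll [0.3576 0.2302]
side jar0 [ 0.4496 -0.2004]
side jar0 [ 0.4747 -0.3291]
side jar0 [ 0.6034 -0.2138]
side open_jar [ 0.7363 -0.1056]
side flask [ 0.5327 -0.4613]
side spice_jar [ 0.4175 -0.4323]
side film_roll [0.7524 0.1726]
yaw 0.025402181266758368 t [0.4894 0.0585] res [[-0.0001  0.    ]
 [-0.0017  0.0026]
 [ 0.0006 -0.0007]
 [ 0.0012 -0.0019]]
{'fork': array([0.4705, 0.2431, 0.1761]), 'handle': array([0.483 , 0.246 , 0.2176]), 'rack': array([0.49  , 0.0578, 0.0234]), 'tail': array([0.4834, 0.3375, 0.1359])}
```

The scene view shows the tub at about (385,265), the lift head at (466,267) and the tail at (496,308). There are three lidded jars, at (264,198), (305,210) and (269,250), and the open jar is at (267,312). The side view agrees: handle at (368,305), pin knob at (380,324) and tail at (366,370).

Next I hover over the pin and refine the measurements with the wrist camera.

```bash
cat >> h.py <<'E'
ST=dict(yaw=.0254,t=np.array([.4894,.0585]))
def W(x,y,z):
    c,s=np.cos(ST["yaw"]),np.sin(ST["yaw"]); return np.array([ST["t"][0]+c*x-s*y,ST["t"][1]+s*x+c*y,z])
def go(X,head=None):
    "head: world angle (rad) of tool y, mod pi"
    s=monitor.get_state(); Rm=R.from_rotvec(s["tcp_rot"]).as_matrix()
    off=Rm.T@(np.array(X)-s["eef_pos"])*100; cur=np.arctan2(Rm[1,1],Rm[0,1]); tn=0
    if head is not None: tn=-((head-cur+np.pi/2)%np.pi-np.pi/2)
    print("target",np.round(X,4),"offset",np.round(off,2),"turn",round(tn,3),"q6",round(s["q"][5],2),"t",s["time_s"])
def st(): 
    s=monitor.get_state(); print(round(s["time_s"],1),s["eef_pos"].round(4),s["contact_force"].round(1),round(s["opening"],4),round(s["finger_force"],1))
YS=np.pi/2+ST["yaw"]   # tool y along station y
XS=ST["yaw"]
E
python3 - <<'E'
from h import *
go(W(-.031,.185,.30),YS)
E
```

```text
target [0.4537 0.2427 0.3   ] offset [-38.31 -25.66  -6.87] turn -0.265 q6 -0.06 t 2.8
```

Request:
{"fn": "send_rows", "kwargs": {"offset": [[0,0,-6.9],[0,0,-6.9],[-38.3,-25.7,-6.9],[-38.3,-25.7,-6.9],[-38.3,-25.7,-6.9],[-38.3,-25.7,-6.9],[-38.3,-25.7,-6.9],[-38.3,-25.7,-6.9],[-38.3,-25.7,-6.9],[-38.3,-25.7,-6.9],[-38.3,-25.7,-6.9],[-38.3,-25.7,-6.9],[-38.3,-25.7,-6.9],[-38.3,-25.7,-6.9],[-38.3,-25.7,-6.9],[-38.3,-25.7,-6.9],[-38.3,-25.7,-6.9]], "turn": [0,0,-0.265,-0.265,-0.265,-0.265,-0.265,-0.265,-0.265,-0.265,-0.265,-0.265,-0.265,-0.265,-0.265,-0.265,-0.265], "fingers": [0.6,0.6,0.6,0.6,0.6,0.6,0.6,0.6,0.6,0.6,0.6,0.6,0.6,0.6,0.6,0.6,0.6]}}

```text
time_s: 4.22
eef_pos: [0.4528, 0.2432, 0.3005]
tcp_rot: [-0.042, 3.141, 0.001]
contact_force: [0.4, 0.4, -0.2]
opening: 0.0514
finger_force: 0.0
```

```bash
python3 - <<'E'
from h import *
np.set_printoptions(precision=4,suppress=True)
st()
P={n:get_image(n) for n in ["scene","side","wrist"]}; save(P["wrist"],"wrist1")
print(P["wrist"]["origin"])
for k,m in {"fork":[-.014,.185,.178],"pin":[-.014,.185,.1765],"handle":[0,.185,.22],"rack":[0,0,.025],"tail":[0,.281,.134]}.items():
    L=[]
    for n in P:
        r=finder.spot_point(P[n],k)
        if r:
            print(k,n,round(r[0]["conf"],2),np.round(r[0]["pixel"],1),"exp",proj(P[n],W(*m)).round(1),"at z",(atz(P[n],r[0]["pixel"],m[2])-W(*m))[:2].round(4))
E
```

```text
4.2 [0.4528 0.2432 0.3005] [ 0.4  0.4 -0.2] 0.0514 0.0
[0.3779 0.2411 0.4433]
fork scene 0.18 [173.1 242. ] exp [271.5 464. ] at z [ 0.0514 -0.5762]
fork side 0.65 [189.9 352.4] exp [322.3 374.7] at z [ 0.0611 -0.4586]
fork wrist 0.91 [255.7 316.9] exp [253.8 314.5] at z [0.0013 0.0017]
pin scene 0.6 [271.5 463.8] exp [271.8 463.9] at z [-0.0006 -0.0005]
pin side 0.47 [325.9 374.8] exp [322.8 374.7] at z [-0.0003  0.0082]
pin wrist 0.58 [255.5 316.5] exp [253.1 314.5] at z [0.0017 0.0014]
handle scene 0.72 [264.5 466.1] exp [266.3 465.7] at z [-0.0045 -0.0012]
handle side 0.78 [309.7 368.3] exp [306.4 368.1] at z [-0.0006  0.0087]
handle wrist 0.74 [304.5 309.8] exp [299.9 314.4] at z [ 0.003  -0.0026]
rack scene 0.65 [271.2 378.7] exp [271.5 380.2] at z [ 0.0013 -0.0036]
rack side 0.58 [313.4 368.1] exp [311.  365.3] at z [-0.0066  0.0076]
rack wrist 0.67 [219.5 135.5] exp [217.6 136. ] at z [ 0.002  -0.0008]
tail scene 0.57 [306.5 496.3] exp [307.  497.8] at z [ 0.0006 -0.0031]
tail side 0.8 [375.9 366.4] exp [376.2 367.1] at z [ 0.0014 -0.0006]
tail wrist 0.81 [255.5 437.1] exp [252.3 436.8] at z [0.0026 0.0005]
```

View pics/wrist1.png

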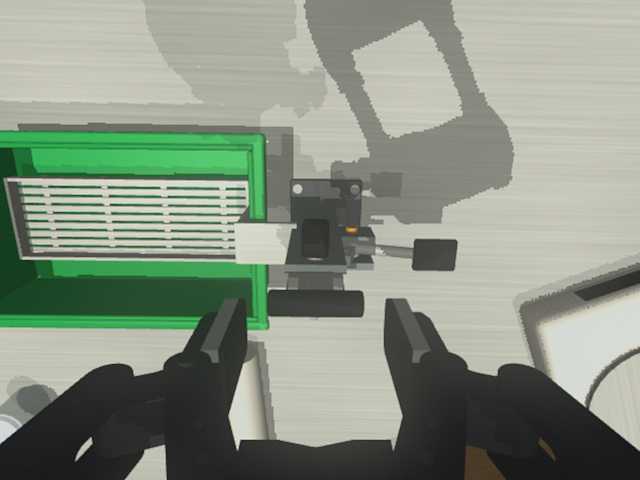

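The wrist view shows the handle bar at (316,304), the pin knob at (315,238) and the tail at (435,255), all within 2 mm of the model. I'll shift the station by +1 mm and go for the knob.

```bash
sed -i 's/np.array(\[.4894,.0585\])/np.array([.4904,.0590])/' h.py; python3 - <<'E'
from h import *
go(W(-.032,.185,.1695),YS)
E
```

```text
target [0.4537 0.2431 0.1695] offset [-0.02  0.09 13.07] turn -0.0 q6 -1.17 t 5.1167
```

Request:
{"fn": "send_rows", "kwargs": {"offset": [[0,0,3],[0,0,6],[0,0,9],[0,0,11],[0,0,12],[0,0,13],[0,0,13.1],[0,0,13.1],[0,0,13.1],[0,0,13.1],[0,0,13.1],[0,0,13.1],[0,0,13.1],[0,0,13.1]], "turn": [0,0,0,0,0,0,0,0,0,0,0,0,0,0], "fingers": [0.6,0.6,0.6,0.6,0.6,0.6,0.6,0.6,0,0,0,0,0,0], "squeeze": 40}}

```text
time_s: 6.28
eef_pos: [0.454, 0.2426, 0.1706]
tcp_rot: [-0.04, 3.139, 0.002]
contact_force: [0.0, 0.6, 5.8]
opening: 0.0166
finger_force: 40.6
```

Request:
{"fn": "send_rows", "kwargs": {"offset": [[0.5,0,0],[1,0,0],[1.5,0,0],[2,0,0],[3,0,0],[4,0,0],[5,0,0],[6,0,0],[7,0,0],[8,0,0],[8,0,0]], "turn": [0,0,0,0,0,0,0,0,0,0,0], "fingers": [0,0,0,0,0,0,0,0,0,0,0]}}

```text
time_s: 7.2
eef_pos: [0.3716, 0.2402, 0.169]
tcp_rot: [0.041, -3.14, 0.0]
contact_force: [-0.5, -0.1, -0.0]
opening: 0.0169
finger_force: 39.8
```

```bash
python3 - <<'E'
from h import *
st(); P={n:get_image(n) for n in ["scene","side","wrist"]}
for n in P:
    for r in finder.spot_point(P[n],"pin")[:2]: print(n,r["conf"],r["pixel"].round() if hasattr(r["pixel"],"round") else r["pixel"])
a=cv2.resize(P["scene"]["image"][200:360,400:600],None,fx=2,fy=2); b=cv2.resize(P["side"]["image"][240:400,300:500],None,fx=2,fy=2)
cv2.imwrite("pics/pull.png",np.hstack([a,b])[:,:,::-1])
go(W(-.09,.26,.02),YS); go(W(-.09,.26,.08),YS)
E
```

```text
7.2 [0.3716 0.2402 0.169 ] [-0.5 -0.1 -0. ] 0.0169 39.8
scene 0.65 [245.5, 475.5]
side 0.61 [328.3, 418.0]
wrist 0.33 [338.7, 95.0]
target [0.3938 0.3166 0.02  ] offset [-2.19  7.6  14.92] turn -0.0 q6 -1.1 t 7.5
target [0.3938 0.3166 0.08  ] offset [-2.19  7.59  8.92] turn -0.0 q6 -1.1 t 7.5
```

View pics/pull.png

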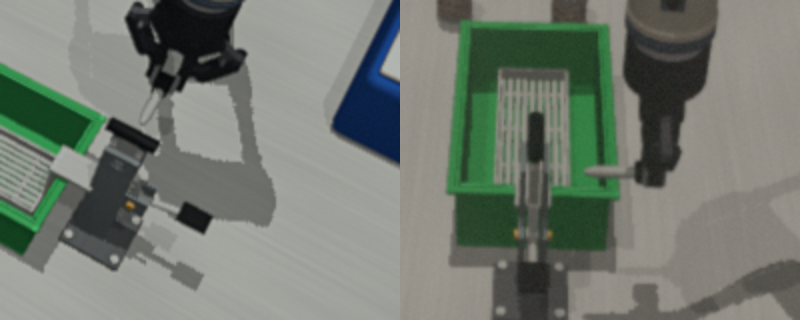

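The pin is out: in the scene half of the crop its nose is at (150,105), clear of the fork. I'll lay it on the bench to the left of the column, nose still pointing along +x.

```bash
python3 - <<'E'
from h import *
go(W(-.11,.30,.005),YS)
E
```

```text
target [0.3728 0.3561 0.005 ] offset [-0.19 11.59 16.42] turn -0.0 q6 -1.1 t 7.5
```

Request:
{"fn": "send_rows", "kwargs": {"offset": [[-0.2,4,0],[-0.2,8,0],[-0.2,11.6,2],[-0.2,11.6,6],[-0.2,11.6,10],[-0.2,11.6,13],[-0.2,11.6,14.5],[-0.2,11.6,15.5],[-0.2,11.6,16],[-0.2,11.6,16.4],[-0.2,11.6,16.4],[-0.2,11.6,16.4]], "turn": [0,0,0,0,0,0,0,0,0,0,0,0], "fingers": [0,0,0,0,0,0,0,0,0,0,0,0]}}

```text
time_s: 8.5
eef_pos: [0.3734, 0.3568, 0.0067]
tcp_rot: [-0.039, 3.14, 0.002]
contact_force: [0.1, -0.1, -0.5]
opening: 0.0169
finger_force: 39.9
```

Request:
{"fn": "send_rows", "kwargs": {"offset": [[0,0,0.15],[0,0,0.3],[0,0,0.3]], "turn": [0,0,0], "fingers": [0,0,0]}}

```text
time_s: 8.75
eef_pos: [0.3733, 0.3568, 0.0034]
tcp_rot: [-0.04, 3.14, 0.002]
contact_force: [0.0, 0.3, 1.9]
opening: 0.0171
finger_force: 40.1
```

Contact. Release, rise, and plan the handle grasp.

Request:
{"fn": "send_rows", "kwargs": {"offset": [[0,0,0],[0,0,0],[0,0,0],[0,0,0],[0,0,-3],[0,0,-7],[0,0,-11],[0,0,-15],[0,0,-19],[0,0,-23],[0,0,-27],[0,0,-31],[0,0,-31]], "turn": [0,0,0,0,0,0,0,0,0,0,0,0,0], "fingers": [0.1,0.4,0.5,0.5,0.6,0.6,0.6,0.6,0.6,0.6,0.6,0.6,0.6]}}

```text
time_s: 9.83
eef_pos: [0.3735, 0.357, 0.3219]
tcp_rot: [-0.04, 3.131, 0.014]
contact_force: [0.4, 0.1, 1.6]
opening: 0.0511
finger_force: 0.0
```

```bash
python3 - <<'E'
from h import *
st(); p=get_image("wrist")
for r in finder.spot_point(p,"pin")[:2]: print(r["conf"],atz(p,r["pixel"],.009))
r=finder.silhouettes(p,"pin")
if r: print(r[0]["bbox"],r[0]["conf"])
save(p,"pinbench")
go(W(0,.185,.22-.0187),XS); go(W(0,.185,.30),XS)
E
```

```text
9.8 [0.3735 0.357  0.3219] [0.4 0.1 1.6] 0.0511 0.0
0.58 [0.39309828 0.3574477  0.009     ]
[306.3, 174.5, 16.3, 59.8] 0.77
target [0.4857 0.2439 0.2013] offset [-11.01 -11.52  11.08] turn 1.571 q6 -0.9 t 9.9833
target [0.4857 0.2439 0.3   ] offset [-11.01 -11.52   1.21] turn 1.571 q6 -0.9 t 9.9833
```

Request:
{"fn": "send_rows", "kwargs": {"offset": [[-1,-1,1],[-2,-2,1],[-3,-3,1],[-4,-4,1],[-5,-5,1],[-6,-6,1],[-7,-7,1],[-8,-8,1],[-9,-9,1],[-10,-10.5,1],[-11,-11.5,1],[-11,-11.5,1],[-11,-11.5,1],[-11,-11.5,1],[-11,-11.5,1],[-11,-11.5,1]], "turn": [0.12,0.24,0.36,0.48,0.6,0.72,0.84,0.96,1.08,1.2,1.32,1.44,1.571,1.571,1.571,1.571], "fingers": [0.6,0.6,0.6,0.6,0.6,0.6,0.6,0.6,0.6,0.6,0.6,0.6,0.6,0.6,0.6,0.6]}}

```text
time_s: 11.32
eef_pos: [0.4851, 0.244, 0.3009]
tcp_rot: [-2.189, -2.252, 0.003]
contact_force: [-0.2, 0.1, -0.1]
opening: 0.0515
finger_force: 0.0
```

```bash
python3 - <<'E'
from h import *
st(); go(W(0,.185,.22-.0165),XS)
p=get_image("wrist")
for k,m in {"fork":[-.014,.185,.178],"handle":[0,.185,.22],"tail":[0,.281,.134]}.items():
    for r in finder.spot_point(p,k)[:1]: print(k,r["conf"],(atz(p,r["pixel"],m[2])-W(*m)).round(4))
E
```

```text
11.3 [0.4851 0.244  0.3009] [-0.2  0.1 -0.1] 0.0515 0.0
target [0.4857 0.2439 0.2035] offset [-0.    0.08  9.74] turn 0.003 q6 0.37 t 11.3167
fork 0.81 [0.0015 0.0002 0.    ]
handle 0.95 [-0.0003 -0.0011  0.    ]
tail 0.98 [0.0022 0.003  0.    ]
```

Request:
{"fn": "send_rows", "kwargs": {"offset": [[0,0.1,3],[0,0.1,6],[0,0.1,8],[0,0.1,9.2],[0,0.1,9.7],[0,0.1,9.7],[0,0.1,9.7],[0,0.1,9.7],[0,0.1,9.7],[0,0.1,9.7],[0,0.1,9.7],[0,0.1,9.7]], "turn": [0,0,0,0,0,0,0,0,0,0,0,0], "fingers": [0.6,0.6,0.6,0.6,0.6,0.6,0,0,0,0,0,0], "squeeze": 70}}

```text
time_s: 12.52
eef_pos: [0.4863, 0.2444, 0.2074]
tcp_rot: [2.193, 2.249, 0.003]
contact_force: [-5.7, 1.8, 8.4]
opening: 0.0139
finger_force: 72.5
```

Request:
{"fn": "send_rows", "kwargs": {"offset": [[0,0,-0.3],[0,0,-0.8],[0,0,-1.3],[0,0,-1.8],[0,0,-2.3],[0,0,-2.8],[0,0,-3.3],[0,0,-3.8],[0,0,-4.3],[0,0,-4.8],[0,0,-5.3],[0,0,-5.8],[0,0,-6.3],[0,0,-6.8],[0,0,-7.3],[0,0,-7.8],[0,0,-8.3],[0,0,-8.8],[0,0,-9.3],[0,0,-9.6]], "turn": [0,0,0,0,0,0,0,0,0,0,0,0,0,0,0,0,0,0,0,0], "fingers": [0,0,0,0,0,0,0,0,0,0,0,0,0,0,0,0,0,0,0,0]}}

```text
time_s: 14.18
eef_pos: [0.4863, 0.2442, 0.3035]
tcp_rot: [2.193, 2.249, 0.003]
contact_force: [-0.8, 4.7, -12.5]
opening: 0.0136
finger_force: 71.3
```

```bash
python3 - <<'E'
from h import *
st(); P={n:get_image(n) for n in ["scene","side"]}
print(tri([(P[n],finder.spot_point(P[n],"rack")[0]["pixel"]) for n in P]))
E
```

```text
14.2 [0.4863 0.2442 0.3035] [ -0.8   4.7 -12.5] 0.0136 71.3
(array([0.57423677, 0.09164555, 0.25024809]), [array([4.9, 0.1]), array([-3.4,  3.4])])
```

Request:
{"fn": "send_rows", "kwargs": {"offset": [[0,0,0.2],[0,0,0.4],[0,0,0.5],[0,0,0.5],[0,0,0.5],[0,0,0.5],[0,0,0.5],[0,0,0.5],[0,0,-2],[0,0,-5],[0,0,-8],[0,0,-8]], "turn": [0,0,0,0,0,0,0,0,0,0,0,0], "fingers": [0,0,0,0,0.5,0.5,0.5,0.6,0.6,0.6,0.6,0.6]}}

```text
time_s: 15.38
eef_pos: [0.4867, 0.2437, 0.3893]
tcp_rot: [2.191, 2.245, 0.016]
contact_force: [0.4, 0.3, 1.2]
opening: 0.0514
finger_force: 0.0
```

```bash
python3 - <<'E'
from h import *
np.set_printoptions(precision=4,suppress=True)
st(); P={n:get_image(n) for n in ["scene","side","wrist"]}
for k,m in {"handle":[0,.185,.31],"rack":[0,0,.115],"tail":[0,.281,.134]}.items():
    for n in P:
        for r in finder.spot_point(P[n],k)[:1]: print(k,n,round(r["conf"],2),np.round(r["pixel"]),"err",(atz(P[n],r["pixel"],m[2])-W(*m))[:2])
for n in ["scene","side"]:
    for r in finder.spot_point(P[n],"jar0"): print(n,round(r["conf"],2),atz(P[n],r["pixel"],0)[:2])
a=cv2.resize(P["scene"]["image"][140:380,220:540],None,fx=1.25,fy=1.25); b=cv2.resize(P["side"]["image"][180:420,230:550],None,fx=1.25,fy=1.25)
cv2.imwrite("pics/raised.png",np.hstack([a,b])[:,:,::-1])
E
```

```text
15.4 [0.4867 0.2437 0.3893] [0.4 0.3 1.2] 0.0514 0.0
handle scene 0.75 [245. 478.] err [0.0005 0.005 ]
handle side 0.68 [274. 370.] err [-0.0022  0.0082]
handle wrist 0.98 [254. 310.] err [-0.0009 -0.0013]
rack scene 0.94 [252. 381.] err [ 0.0008 -0.0057]
rack side 0.96 [284. 366.] err [-0.0016  0.0045]
rack wrist 0.98 [349. 313.] err [-0.     0.003]
tail scene 0.85 [306. 497.] err [-0.0032 -0.0026]
tail side 0.79 [377. 367.] err [-0.0006  0.0019]
tail wrist 0.68 [ 84. 316.] err [0.0033 0.0006]
scene 0.9 [ 0.4429 -0.1997]
scene 0.81 [ 0.4786 -0.333 ]
scene 0.59 [ 0.5975 -0.2183]
side 0.91 [ 0.6007 -0.2028]
side 0.85 [ 0.4751 -0.3219]
side 0.59 [ 0.4459 -0.1981]
```

View pics/raised.png

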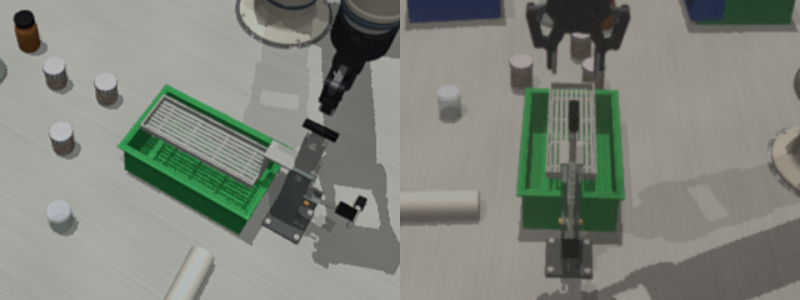

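The raised crop shows the rack hanging above the tub rim with the gripper off it, and the three jars unmoved. I'll put fingers along station x and hover over jar A (0.445,-0.199).

```bash
cat >> h.py <<'E'
def jars(p,z=0.0,nm="jar0"):
    return [(round(r["conf"],2),atz(p,r["pixel"],z)[:2].round(4)) for r in finder.spot_point(p,nm)]
def axisfit(p,c):  # jar centre from silhouette matching of 48x64 cylinder near c (xy, base z=0)
    from scipy.optimize import minimize
    best=None
    for r in finder.silhouettes(p,"jar0"):
        m=r["region"]; ys,xs=np.nonzero(m); q=atz(p,[ys.mean(),xs.mean()],.03)[:2]
        if np.linalg.norm(q-c)<.04 and (best is None or r["conf"]>best["conf"]): best=r
    if best is None: return None
    m=best["region"]; ys,xs=np.nonzero(m); t=np.array([ys.min(),ys.max(),xs.min(),xs.max()],float)
    a=np.linspace(0,2*np.pi,60)
    def box(x): 
        q=np.array([proj(p,[x[0]+.024*np.cos(u),x[1]+.024*np.sin(u),h]) for u in a for h in (0,.064)])
        return np.array([q[:,0].min(),q[:,0].max(),q[:,1].min(),q[:,1].max()])
    s=minimize(lambda x:((box(x)-t)**2).sum(),c,method="Nelder-Mead",options=dict(xatol=1e-4,fatol=.01))
    return s.x.round(4),(box(s.x)-t).round(1)
E
python3 - <<'E'
from h import *
go([.445,-.199,.20],XS)
E
```

```text
target [ 0.445 -0.199  0.2  ] offset [-44.19  -5.25  18.12] turn -0.0 q6 0.38 t 16.0833
```

Request:
{"fn": "send_rows", "kwargs": {"offset": [[-4,0,0],[-8,-1,0],[-12,-1.5,0],[-16,-2,0],[-20,-2.5,0],[-24,-3,2],[-28,-3.5,5],[-32,-4,8],[-36,-4.5,11],[-40,-5,14],[-44.2,-5.3,16],[-44.2,-5.3,18],[-44.2,-5.3,18],[-44.2,-5.3,18],[-44.2,-5.3,18]], "turn": [0,0,0,0,0,0,0,0,0,0,0,0,0,0,0], "fingers": [1,1,1,1,1,1,1,1,1,1,1,1,1,1,1]}}

```text
time_s: 17.33
eef_pos: [0.4444, -0.1987, 0.2015]
tcp_rot: [-2.194, -2.247, -0.001]
contact_force: [0.1, 0.1, 0.1]
opening: 0.0856
finger_force: 0.0
```

```bash
python3 - <<'E'
from h import *
st(); p=get_image("wrist"); print(jars(p)); f=[axisfit(p,np.array(c)) for c in [(.445,-.199),(.477,-.328),(.599,-.21)]]; print(f)
save(p,"wj1"); go([.445,-.199,.028],XS)
E
```

```text
17.3 [ 0.4444 -0.1987  0.2015] [0.1 0.1 0.1] 0.0856 0.0
[(0.91, array([ 0.475 , -0.3249])), (0.75, array([ 0.599 , -0.2066])), (0.75, array([ 0.4466, -0.2042]))]
[(array([ 0.4468, -0.205 ]), array([-1.1,  1.1, -0.3,  0.2])), (array([ 0.4742, -0.3219]), array([-2.1,  1.9,  0.1, -0.1])), (array([ 0.6  , -0.208]), array([-1.4,  1.5, -2.1,  1.7]))]
target [ 0.445 -0.199  0.028] offset [-0.05 -0.1  17.53] turn 0.002 q6 -0.52 t 17.5833
```

View pics/wj1.png

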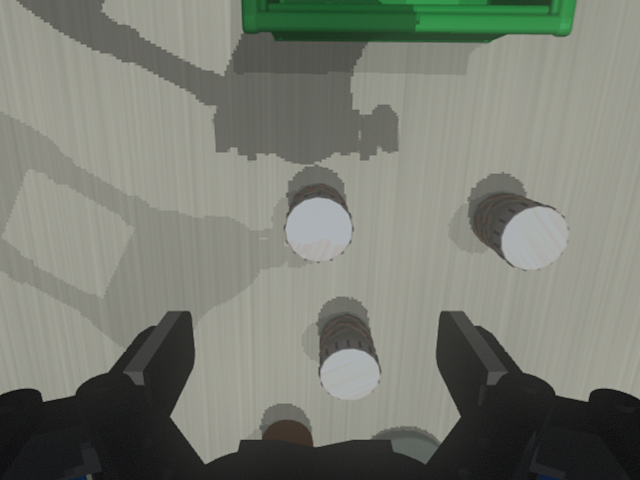

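The wrist view shows jar A at (319,230), B at (350,370) and C at (535,238). Jar A's refined centre is (0.4468,-0.204).

Request:
{"fn": "send_rows", "kwargs": {"offset": [[-0.5,0.2,4],[-0.5,0.2,8],[-0.5,0.2,11],[-0.5,0.2,14],[-0.5,0.2,16],[-0.5,0.2,17.3],[-0.5,0.2,17.3],[-0.5,0.2,17.3],[-0.5,0.2,17.3],[-0.5,0.2,17.3],[-0.5,0.2,17.3],[-0.5,0.2,17.3],[-0.5,0.2,17.3]], "turn": [0,0,0,0,0,0,0,0,0,0,0,0,0], "fingers": [1,1,1,1,1,1,1,0.3,0.3,0.3,0.3,0.3,0.3], "squeeze": 35}}

```text
time_s: 18.67
eef_pos: [0.4479, -0.2047, 0.0307]
tcp_rot: [2.191, 2.246, 0.002]
contact_force: [-0.6, 0.6, 6.6]
opening: 0.0475
finger_force: 36.5
```

```bash
python3 - <<'E'
from h import *
st(); go(W(0,-.085,.27),XS);go(W(0,-.085,.115+.028),XS)
E
```

```text
18.7 [ 0.4479 -0.2047  0.0307] [-0.6  0.6  6.6] 0.0475 36.5
target [ 0.4926 -0.026   0.27  ] offset [ 17.71   4.99 -23.94] turn -0.0 q6 -0.52 t 18.6667
target [ 0.4926 -0.026   0.143 ] offset [ 17.74   4.95 -11.24] turn -0.0 q6 -0.52 t 18.6667
```

Request:
{"fn": "send_rows", "kwargs": {"offset": [[0,0,-2],[0,0,-6],[0,0,-10],[0,0,-14],[2,0.5,-18],[5,1,-19],[9,1.5,-19],[13,2,-19],[17,3,-19],[21,4,-19],[25,4.9,-19],[28.5,4.9,-19],[30.2,4.9,-19],[30.2,4.9,-19],[30.2,4.9,-17],[30.2,4.9,-15],[30.2,4.9,-13.5],[30.2,4.9,-12.5],[30.2,4.9,-12.2],[30.2,4.9,-12.2]], "turn": [0,0,0,0,0,0,0,0,0,0,0,0,0,0,0,0,0,0,0,0], "fingers": [0.3,0.3,0.3,0.3,0.3,0.3,0.3,0.3,0.3,0.3,0.3,0.3,0.3,0.3,0.3,0.3,0.3,0.3,0.3,0.3]}}

```text
time_s: 20.33
eef_pos: [0.4878, 0.0985, 0.1497]
tcp_rot: [-2.194, -2.248, 0.002]
contact_force: [-0.6, 0.1, -2.5]
opening: 0.0471
finger_force: 36.9
```

```bash
python3 - <<'E'
from h import *
st(); go(W(0,.04,.1455),XS)
E
```

```text
20.3 [0.4878 0.0985 0.1497] [-0.6  0.1 -2.5] 0.0471 36.9
target [0.4894 0.099  0.1455] offset [0.05 0.16 0.42] turn -0.001 q6 0.11 t 20.3333
```

Lower gently until contact.

Request:
{"fn": "send_rows", "kwargs": {"offset": [[0,0.1,0.15],[0,0.1,0.3],[0,0.1,0.4],[0,0.1,0.5],[0,0.1,0.5]], "turn": [0,0,0,0,0], "fingers": [0.3,0.3,0.3,0.3,0.3]}}

```text
time_s: 20.75
eef_pos: [0.4892, 0.0991, 0.1455]
tcp_rot: [2.193, 2.249, 0.0]
contact_force: [1.3, 0.5, -1.0]
opening: 0.0473
finger_force: 36.9
```

Request:
{"fn": "send_rows", "kwargs": {"offset": [[0,0,0.1],[0,0,0.1],[0,0,0.1],[0,0,0.1],[0,0,-1],[0,0,-4],[0,0,-8],[-4,0,-9],[-8,-0.5,-9],[-12,-1,-9],[-16,-1.5,-9],[-20,-2,-8],[-24,-2.5,-8],[-28,-2.5,-7],[-32,-2.5,-6],[-36,-2.5,-5.5],[-40,-2.5,-5.5],[-42.1,-2.5,-5.5],[-42.1,-2.5,-5.5],[-42.1,-2.5,-5.5]], "turn": [0,0,0,0,0,0,0,0,0,0,0,0,0,0,0,0,0,0,0,0], "fingers": [0.3,0.7,0.9,1,1,1,1,1,1,1,1,1,1,1,1,1,1,1,1,1]}}

```text
time_s: 22.42
eef_pos: [0.4744, -0.3233, 0.2005]
tcp_rot: [-2.196, -2.246, -0.0]
contact_force: [0.3, -0.3, -0.1]
opening: 0.0855
finger_force: 0.0
```

```bash
python3 - <<'E'
from h import *
st(); p=get_image("wrist"); print(jars(p)); print([axisfit(p,np.array(c)) for c in [(.474,-.322),(.599,-.208)]])
for n in ["scene","side"]:
    q=get_image(n); print(n,jars(q),jars(q,.115)); save(q,n+"A")
go([.4745,-.3225,.0285],XS)
E
```

```text
22.4 [ 0.4744 -0.3233  0.2005] [ 0.3 -0.3 -0.1] 0.0855 0.0
[(0.8, array([ 0.4542, -0.3003])), (0.74, array([ 0.5987, -0.2085]))]
[(array([ 0.4551, -0.3001]), array([-1.1,  0.9,  0.5, -0.6])), None]
scene [(0.8, array([0.4252, 0.0815])), (0.74, array([0.3907, 0.3534])), (0.61, array([ 0.4502, -0.3083]))] [(0.8, array([0.4924, 0.1046])), (0.74, array([0.4613, 0.3493])), (0.61, array([ 0.5149, -0.2462]))]
side [(0.84, array([ 0.5988, -0.2067])), (0.84, array([ 0.4537, -0.3075])), (0.52, array([ 0.5325, -0.4737]))] [(0.84, array([ 0.587 , -0.0641])), (0.84, array([ 0.4577, -0.1538])), (0.52, array([ 0.528 , -0.3019]))]
target [ 0.4745 -0.3225  0.0285] offset [-0.06 -0.03 17.2 ] turn 0.0 q6 -0.68 t 22.9167
```

Jar B has been knocked to (0.455,-0.3005), so I correct for that.

Request:
{"fn": "send_rows", "kwargs": {"offset": [[2.3,-1.9,1],[2.3,-1.9,4],[2.3,-1.9,8],[2.3,-1.9,11],[2.3,-1.9,14],[2.3,-1.9,16],[2.3,-1.9,17.1],[2.3,-1.9,17.1],[2.3,-1.9,17.1],[2.3,-1.9,17.1],[2.3,-1.9,17.1],[2.3,-1.9,17.1],[2.3,-1.9,17.1],[2.3,-1.9,17.1]], "turn": [0,0,0,0,0,0,0,0,0,0,0,0,0,0], "fingers": [1,1,1,1,1,1,1,1,0.3,0.3,0.3,0.3,0.3,0.3]}}

```text
time_s: 24.08
eef_pos: [0.4561, -0.3008, 0.0317]
tcp_rot: [2.191, 2.246, 0.0]
contact_force: [-0.3, 1.7, 6.2]
opening: 0.0469
finger_force: 36.8
```

```bash
python3 - <<'E'
from h import *
s=monitor.get_state(); st(); go(W(0,-.022,s["eef_pos"][2]+.117),XS)
E
```

```text
24.1 [ 0.4561 -0.3008  0.0317] [-0.3  1.7  6.2] 0.0469 36.8
target [0.491  0.037  0.1487] offset [ 33.65   4.36 -11.78] turn -0.0 q6 -0.67 t 24.0833
```

Request:
{"fn": "send_rows", "kwargs": {"offset": [[0,0,-2],[0,0,-6],[0,0,-10],[0,0,-14],[2,0.5,-18],[5,1,-19],[9,1.5,-19],[13,2,-19],[17,3,-19],[21,4,-19],[25,4.4,-19],[29,4.4,-19],[32,4.4,-19],[33.6,4.4,-19],[33.6,4.4,-19],[33.6,4.4,-17],[33.6,4.4,-15],[33.6,4.4,-13],[33.6,4.4,-12.2],[33.6,4.4,-12]], "turn": [0,0,0,0,0,0,0,0,0,0,0,0,0,0,0,0,0,0,0,0], "fingers": [0.3,0.3,0.3,0.3,0.3,0.3,0.3,0.3,0.3,0.3,0.3,0.3,0.3,0.3,0.3,0.3,0.3,0.3,0.3,0.3]}}

```text
time_s: 25.75
eef_pos: [0.4896, 0.0364, 0.1471]
tcp_rot: [-2.193, -2.246, 0.004]
contact_force: [-0.1, 0.2, -1.4]
opening: 0.0471
finger_force: 36.7
```

Request:
{"fn": "send_rows", "kwargs": {"offset": [[0,0,0.1],[0,0,0.2],[0,0,0.3],[0,0,0.3]], "turn": [0,0,0,0], "fingers": [0.3,0.3,0.3,0.3]}}

```text
time_s: 26.08
eef_pos: [0.4911, 0.037, 0.1473]
tcp_rot: [2.193, 2.248, 0.002]
contact_force: [0.5, -0.6, -2.2]
opening: 0.0471
finger_force: 36.7
```

Request:
{"fn": "send_rows", "kwargs": {"offset": [[0,0,0.1],[0,0,0.1],[0,0,0.1],[0,0,0.1],[0,0,-1],[0,0,-4],[0,0,-8],[-4,0,-9],[-8,2,-9],[-12,4,-9],[-16,6,-9],[-20,8,-8],[-24,10,-7],[-24.8,10.2,-5.5],[-24.8,10.2,-5.5],[-24.8,10.2,-5.5],[-24.8,10.2,-5.5]], "turn": [0,0,0,0,0,0,0,0,0,0,0,0,0,0,0,0,0], "fingers": [0.3,0.7,0.9,1,1,1,1,1,1,1,1,1,1,1,1,1,1]}}

```text
time_s: 27.5
eef_pos: [0.5989, -0.2079, 0.2022]
tcp_rot: [2.193, 2.249, 0.001]
contact_force: [0.6, 0.4, 0.7]
opening: 0.0854
finger_force: 0.0
```

```bash
python3 - <<'E'
from h import *
st(); p=get_image("wrist"); print(jars(p)); print([axisfit(p,np.array(c)) for c in [(.599,-.208)]])
for n in ["scene","side"]:
    q=get_image(n); print(n,jars(q),jars(q,.115))
go([.599,-.208,.0285],XS)
E
```

```text
27.5 [ 0.5989 -0.2079  0.2022] [0.6 0.4 0.7] 0.0854 0.0
[(0.58, array([ 0.5996, -0.2063]))]
[(array([ 0.5994, -0.2078]), array([-1.3,  1.1,  0.1, -0.2]))]
scene [(0.74, array([ 0.5981, -0.2155])), (0.7, array([0.4282, 0.085 ])), (0.66, array([0.4192, 0.0018]))] [(0.74, array([ 0.648 , -0.1626])), (0.7, array([0.4951, 0.1078])), (0.66, array([0.487 , 0.0329]))]
side [(0.85, array([ 0.5966, -0.206 ])), (0.76, array([ 0.4882, -0.0213])), (0.6, array([ 0.4884, -0.0921]))] [(0.85, array([ 0.585 , -0.0634])), (0.76, array([0.4884, 0.101 ])), (0.6, array([0.4887, 0.038 ]))]
target [ 0.599  -0.208   0.0285] offset [-1.000e-02  0.000e+00  1.733e+01] turn 0.0 q6 -0.41 t 27.95
```

Request:
{"fn": "send_rows", "kwargs": {"offset": [[0,0,4],[0,0,8],[0,0,11],[0,0,14],[0,0,16],[0,0,17.3],[0,0,17.3],[0,0,17.3],[0,0,17.3],[0,0,17.3],[0,0,17.3],[0,0,17.3],[0,0,17.3]], "turn": [0,0,0,0,0,0,0,0,0,0,0,0,0], "fingers": [1,1,1,1,1,1,1,0.3,0.3,0.3,0.3,0.3,0.3]}}

```text
time_s: 29.03
eef_pos: [0.6001, -0.2089, 0.0311]
tcp_rot: [2.191, 2.246, 0.002]
contact_force: [-0.2, 0.2, 6.5]
opening: 0.047
finger_force: 36.9
```

```bash
python3 - <<'E'
from h import *
s=monitor.get_state(); st(); go(W(0,-.084,s["eef_pos"][2]+.117),XS)
E
```

```text
29.0 [ 0.6001 -0.2089  0.0311] [-0.2  0.2  6.5] 0.047 36.9
target [ 0.4925 -0.025   0.1481] offset [ 18.63 -10.25 -11.77] turn -0.0 q6 -0.41 t 29.0333
```

Request:
{"fn": "send_rows", "kwargs": {"offset": [[0,0,-2],[0,0,-6],[0,0,-10],[0,0,-14],[2,-1,-18],[5,-3,-18],[9,-5,-18],[13,-7,-18],[16,-9,-18],[18.6,-10.2,-18],[18.6,-10.2,-18],[18.6,-10.2,-18],[18.6,-10.2,-16],[18.6,-10.2,-14],[18.6,-10.2,-12.8],[18.6,-10.2,-12.2],[18.6,-10.2,-12],[18.6,-10.2,-11.8],[18.6,-10.2,-11.7],[18.6,-10.2,-11.7]], "turn": [0,0,0,0,0,0,0,0,0,0,0,0,0,0,0,0,0,0,0,0], "fingers": [0.3,0.3,0.3,0.3,0.3,0.3,0.3,0.3,0.3,0.3,0.3,0.3,0.3,0.3,0.3,0.3,0.3,0.3,0.3,0.3]}}

```text
time_s: 30.7
eef_pos: [0.4926, -0.0251, 0.1461]
tcp_rot: [2.193, 2.248, 0.001]
contact_force: [0.8, -0.1, -1.3]
opening: 0.0473
finger_force: 37.1
```

Request:
{"fn": "send_rows", "kwargs": {"offset": [[0,0,0.1],[0,0,0.1],[0,0,0.1],[0,0,0.1],[0,0,0.1],[0,0,-1],[0,0,-4],[0,0,-8],[0,0,-12],[0,0,-16],[0,0,-20],[0,0,-24],[0,0,-26],[0,0,-26]], "turn": [0,0,0,0,0,0,0,0,0,0,0,0,0,0], "fingers": [0.3,0.3,0.7,0.9,1,1,1,1,0.5,0.5,0,0,0,0]}}

```text
time_s: 31.87
eef_pos: [0.4922, -0.0249, 0.4125]
tcp_rot: [2.188, 2.243, 0.01]
contact_force: [0.7, -0.2, 1.1]
opening: 0.0125
finger_force: 0.0
```

```bash
python3 - <<'E'
from h import *
st()
P={n:get_image(n) for n in ["scene","side","wrist"]}
for n,q in P.items(): print(n,jars(q),jars(q,.115))
for n in P:
    for k,m in {"rack":[0,0,.115],"handle":[0,.185,.31],"tail":[0,.281,.134]}.items():
        for r in finder.spot_point(P[n],k)[:1]: print(n,k,r["conf"],(atz(P[n],r["pixel"],m[2])-W(*m))[:2].round(4))
save(P["wrist"],"rackw")
a=P["wrist"]["image"]; b=cv2.resize(P["side"]["image"][180:420,230:550],None,fx=1,fy=1)
c=cv2.resize(P["scene"]["image"][140:380,220:540],None,fx=1,fy=1)
cv2.imwrite("pics/loaded.png",np.hstack([cv2.resize(a,(640,480))[:, :480],np.vstack([b,c])])[:,:,::-1])
go(W(0,.285,.41),XS)
E
```

```text
31.9 [ 0.4922 -0.0249  0.4125] [ 0.7 -0.2  1.1] 0.0125 0.0
scene [(0.94, array([0.4288, 0.0088])), (0.9, array([0.423 , 0.0815])), (0.6, array([0.4976, 0.0608])), (0.56, array([ 0.4227, -0.0662]))] [(0.94, array([0.4956, 0.0392])), (0.9, array([0.4905, 0.1046])), (0.6, array([0.5576, 0.086 ])), (0.56, array([ 0.4902, -0.0283]))]
side [(0.74, array([ 0.4931, -0.0968])), (0.73, array([ 0.4851, -0.1586])), (0.72, array([ 0.4964, -0.0173]))] [(0.74, array([0.4928, 0.0338])), (0.73, array([ 0.4857, -0.0212])), (0.72, array([0.4957, 0.1046]))]
wrist [(0.92, array([ 0.4943, -0.0421])), (0.76, array([0.4909, 0.0355]))] [(0.92, array([ 0.4935, -0.0229])), (0.76, array([0.4908, 0.0385]))]
scene rack 0.78 [-0.0005 -0.0043]
scene handle 0.82 [-0.0044 -0.0002]
scene tail 0.8 [ 0.0018 -0.0052]
side rack 0.95 [-0.0099  0.0083]
side handle 0.78 [-0.0043  0.0015]
side tail 0.53 [-0.0046 -0.0045]
wrist rack 0.72 [ 0.0016 -0.0017]
wrist handle 0.53 [ 0.1141 -0.2615]
wrist tail 0.36 [ 0.0431 -0.6835]
target [0.4832 0.3439 0.41  ] offset [ 3.689e+01  2.000e-02 -4.700e-01] turn -0.0 q6 -0.14 t 32.7667
```

View pics/loaded.png

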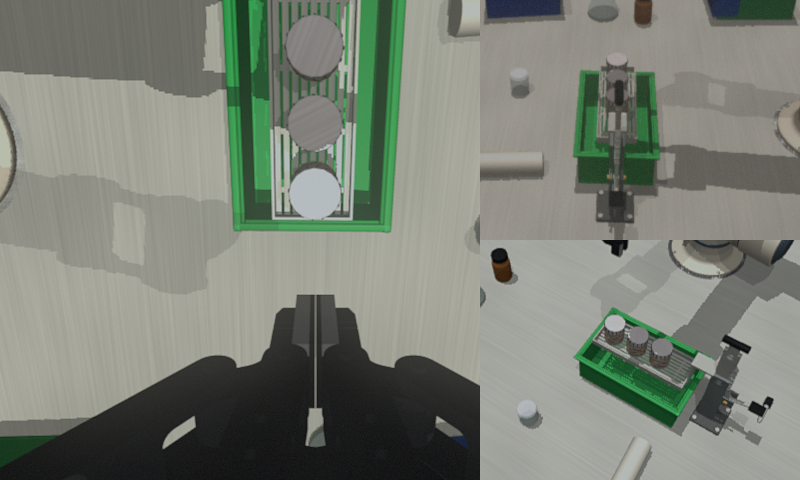

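The loaded view shows three jars upright in a row on the raised rack, at wrist (315,48), (315,122) and (315,195), all inside the lip. Next is the tail.

Request:
{"fn": "send_rows", "kwargs": {"offset": [[4,0,0],[8,0,0],[12,0,0],[16,0,0],[20,0,0],[24,0,0],[28,0,0],[32,0,0],[36,0,0],[37,0,0],[37,0,0],[37,0,0],[37,0,4],[37,0,8],[37,0,12],[37,0,16],[37,0,19],[37,0,21],[37,0,21],[37,0,21]], "turn": [0,0,0,0,0,0,0,0,0,0,0,0,0,0,0,0,0,0,0,0], "fingers": [0,0,0,0,0,0,0,0,0,0,0,0,0,0,0,0,0,0,0,0]}}

```text
time_s: 34.43
eef_pos: [0.483, 0.3432, 0.1953]
tcp_rot: [2.196, 2.247, -0.002]
contact_force: [0.5, -0.1, -0.0]
opening: -0.0002
finger_force: 0.0
```

```bash
python3 - <<'E'
from h import *
st(); go(W(0,.285,.134),XS)
p=get_image("scene"); r=finder.spot_point(p,"tail"); print([(x["conf"],atz(p,x["pixel"],.134)) for x in r[:2]])
E
```

```text
34.4 [0.483  0.3432 0.1953] [ 0.5 -0.1 -0. ] -0.0002 0.0
target [0.4832 0.3439 0.134 ] offset [0.08 0.02 6.13] turn -0.002 q6 0.54 t 34.4333
[(0.62, array([0.4870914 , 0.33676886, 0.134     ]))]
```

Request:
{"fn": "send_rows", "kwargs": {"offset": [[0,0,2],[0,0,4],[0,0,5.5],[0,0,6],[0,0,6.5],[0,0,7],[0,0,7.5],[0,0,8],[0,0,8.4],[0,0,8.4],[0,0,8.4],[0,0,8.4],[0,0,8.4],[0,0,8.4],[0,0,8.4],[0,0,8.4],[0,0,8.4],[0,0,8.4],[0,0,8.4],[0,0,8.4]], "turn": [0,0,0,0,0,0,0,0,0,0,0,0,0,0,0,0,0,0,0,0], "fingers": [0,0,0,0,0,0,0,0,0,0,0,0,0,0,0,0,0,0,0,0]}}

```text
time_s: 36.2
eef_pos: [0.483, 0.3449, 0.1113]
tcp_rot: [2.193, 2.249, -0.0]
contact_force: [2.2, 2.9, 3.0]
opening: -0.0002
finger_force: 1.6
```

Request:
{"fn": "send_rows", "kwargs": {"offset": [[0,0,0],[0,0,0],[0,0,0],[0,0,0],[0,0,0],[0,0,0],[0,0,0],[0,0,0],[0,0,0],[0,0,0],[0,0,0],[0,0,0],[0,0,0],[0,0,0],[0,0,0],[0,0,0],[0,0,0],[0,0,0]], "turn": [0,0,0,0,0,0,0,0,0,0,0,0,0,0,0,0,0,0], "fingers": [0,0,0,0,0,0,0,0,0,0,0,0,0,0,0,0,0,0]}}

```text
time_s: 37.7
eef_pos: [0.483, 0.345, 0.1113]
tcp_rot: [2.194, 2.249, 0.0]
contact_force: [2.9, 0.8, 2.8]
opening: -0.0
finger_force: 1.4
```

```bash
python3 - <<'E'
from h import *
st()
P={n:get_image(n) for n in ["scene","side"]}
for n in P:
    for k,z in [("handle",.22),("handle",.31),("rack",.025)]:
        for r in finder.spot_point(P[n],k)[:1]: print(n,k,z,r["conf"],(atz(P[n],r["pixel"],z)-W(0,.185 if k=="handle" else 0,z))[:2].round(4))
a=cv2.resize(P["scene"]["image"][180:360,300:540],(400,300)); b=cv2.resize(P["side"]["image"][220:400,260:500],(400,300))
cv2.imwrite("pics/sunk.png",np.hstack([a,b])[:,:,::-1])
E
```

```text
37.7 [0.483  0.345  0.1113] [2.9 0.8 2.8] -0.0 1.4
scene handle 0.22 0.91 [-0.0081 -0.0052]
scene handle 0.31 0.91 [0.0519 0.0019]
scene rack 0.025 0.59 [-0.0035 -0.002 ]
```

View pics/sunk.png

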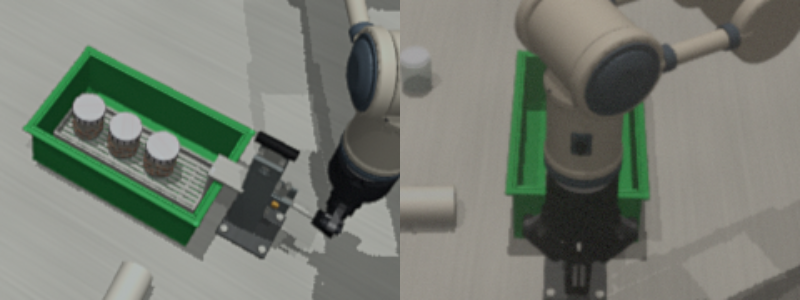

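The sunk view shows the rack down in the tub with all three jars upright at (90,115), (125,135) and (160,153), and the handle low by the fork. I release the tail and go back to the pin.

Request:
{"fn": "send_rows", "kwargs": {"offset": [[0,0,-1],[0,0,-2],[0,0,-4],[0,0,-8],[0,0,-12],[0,0,-12],[0.2,-2,-12],[0.5,-4,-12],[0.8,-6,-12],[1,-8,-12],[1.5,-10,-12],[1.5,-10.9,-12],[1.5,-10.9,-12],[1.5,-10.9,-12],[1.5,-10.9,-12],[1.5,-10.9,-12],[1.5,-10.9,-12],[1.5,-10.9,-12],[1.5,-10.9,-12],[1.5,-10.9,-12]], "turn": [0,0,0,0,0,-0.12,-0.24,-0.36,-0.48,-0.6,-0.72,-0.84,-0.96,-1.08,-1.2,-1.32,-1.44,-1.571,-1.571,-1.571], "fingers": [0,0,0,0,0.6,0.6,0.6,0.6,0.6,0.6,0.6,0.6,0.6,0.6,0.6,0.6,0.6,0.6,0.6,0.6]}}

```text
time_s: 39.77
eef_pos: [0.3733, 0.357, 0.2317]
tcp_rot: [0.034, -3.141, 0.001]
contact_force: [0.3, 0.0, -1.3]
opening: 0.0514
finger_force: 0.0
```

```bash
python3 - <<'E'
from h import *
st(); P={n:get_image(n) for n in ["wrist","side","scene"]}
for n in P:
    for r in finder.spot_point(P[n],"pin")[:1]: print(n,"pin",r["conf"],atz(P[n],r["pixel"],.009).round(4))
    for r in finder.spot_point(P[n],"fork")[:1]: print(n,"fork",r["conf"],(atz(P[n],r["pixel"],.178)-W(-.014,.185,.178)).round(4))
    for r in finder.spot_point(P[n],"handle")[:1]: print(n,"handle",r["conf"],(atz(P[n],r["pixel"],.22)-W(0,.185,.22)).round(4))
r=finder.silhouettes(P["wrist"],"pin")[0]; m=r["region"].astype(np.uint8); print(r["conf"],r["bbox"])
v=cv2.fitLine(np.argwhere(m)[:,::-1].astype(np.float32),cv2.DIST_L2,0,.01,.01).ravel()
a=atz(P["wrist"],[v[3]-20*v[1],v[2]-20*v[0]],.008);b=atz(P["wrist"],[v[3]+20*v[1],v[2]+20*v[0]],.008)
print("axis yaw",np.arctan((b-a)[1]/(b-a)[0]))
go([.374,.3572,.0035],YS); save(P["wrist"],"pin2")
E
```

```text
39.8 [0.3733 0.357  0.2317] [ 0.3  0.  -1.3] 0.0514 0.0
wrist pin 0.89 [0.3925 0.3572 0.009 ]
side pin 0.5 [0.3863 0.3571 0.009 ]
side fork 0.98 [-0.0011 -0.0001 -0.    ]
side handle 0.95 [-0.0012  0.0048 -0.    ]
scene pin 0.62 [0.3946 0.3545 0.009 ]
scene fork 0.64 [-0.0005 -0.0006 -0.    ]
scene handle 0.56 [-0.0065 -0.0037 -0.    ]
0.75 [305.4, 194.7, 20.1, 75.6]
axis yaw 0.05078848597757567
target [0.374  0.3572 0.0035] offset [-4.000e-02 -1.000e-02  2.278e+01] turn -0.0 q6 -0.9 t 40.4167
```

View pics/pin2.png

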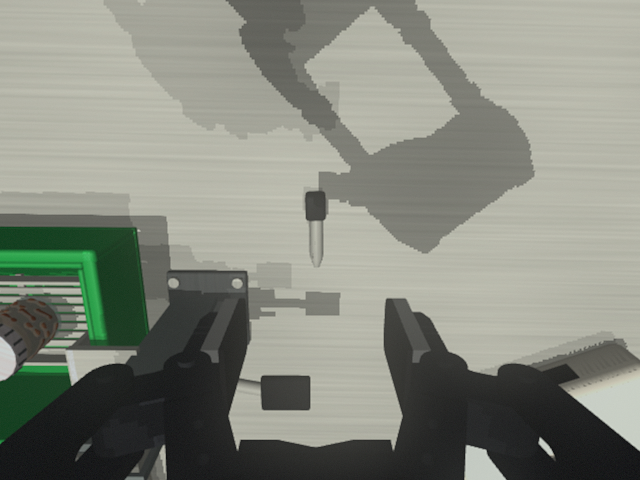

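The pin lies straight on the bench: head at (316,205), nose at (316,262). Grasp it.

Request:
{"fn": "send_rows", "kwargs": {"offset": [[0,0,4],[0,0,8],[0,0,12],[0,0,16],[0,0,19],[0,0,21],[0,0,22],[0,0,22.7],[0,0,22.7],[0,0,22.7],[0,0,22.7],[0,0,22.7],[0,0,22.7],[0,0,22.7],[0,0,22.7],[0,0,22.7]], "turn": [0,0,0,0,0,0,0,0,0,0,0,0,0,0,0,0], "fingers": [0.6,0.6,0.6,0.6,0.6,0.6,0.6,0.6,0.6,0.6,0,0,0,0,0,0], "squeeze": 60}}

```text
time_s: 41.75
eef_pos: [0.3743, 0.3579, 0.0059]
tcp_rot: [-0.04, 3.139, 0.003]
contact_force: [-0.5, -0.7, 6.5]
opening: 0.0162
finger_force: 60.2
```

```bash
python3 - <<'E'
from h import *
st(); go(W(-.105,.185,.25),YS)
E
```

```text
41.8 [0.3743 0.3579 0.0059] [-0.5 -0.7  6.5] 0.0162 60.2
target [0.3807 0.2413 0.25  ] offset [ -0.4  -11.64 -24.43] turn -0.0 q6 -0.9 t 41.75
```

Request:
{"fn": "send_rows", "kwargs": {"offset": [[0,0,-1],[0,0,-3],[0,0,-7],[0,0,-11],[0,0,-15],[0,0,-17.3],[0,0,-17.3],[0,-3,-17.3],[-0.3,-6,-17.3],[-0.7,-9,-17.3],[-0.7,-11,-17.3],[-0.7,-11.7,-17.3],[-0.7,-11.7,-17.3],[-0.7,-11.7,-17.3],[-0.7,-11.7,-17.3]], "turn": [0,0,0,0,0,0,0,0,0,0,0,0,0,0,0], "fingers": [0,0,0,0,0,0,0,0,0,0,0,0,0,0,0]}}

```text
time_s: 43.0
eef_pos: [0.3834, 0.2413, 0.177]
tcp_rot: [0.041, -3.141, -0.001]
contact_force: [1.4, -0.4, -0.7]
opening: 0.0167
finger_force: 59.4
```

```bash
python3 - <<'E'
from h import *
st(); go([.384,.2408,.177],YS)
P={n:get_image(n) for n in ["side","scene","wrist"]}
for n in P:
    for k in ["pin","fork"]:
        for r in finder.spot_point(P[n],k)[:1]: print(n,k,round(r["conf"],2),np.round(r["pixel"],1), "exp fork",proj(P[n],W(-.014,.185,.178)).round(1))
a=cv2.resize(P["scene"]["image"][215:305,420:540],(400,300),interpolation=2); b=cv2.resize(P["side"]["image"][280:370,345:465],(400,300),interpolation=2)
cv2.imwrite("pics/pre.png",np.hstack([a,b])[:,:,::-1])
E
```

```text
43.0 [0.3834 0.2413 0.177 ] [ 1.4 -0.4 -0.7] 0.0167 59.4
target [0.384  0.2408 0.177 ] offset [-0.06 -0.05  0.  ] turn 0.001 q6 -1.11 t 43.0
side fork 0.73 [325.3 374.3] exp fork [322.4 374.2]
scene pin 0.73 [247.9 476.6] exp fork [271.9 464. ]
scene fork 0.9 [268.7 462.9] exp fork [271.9 464. ]
wrist pin 0.73 [361.3 317.2] exp fork [497.4 316.1]
```

View pics/pre.png

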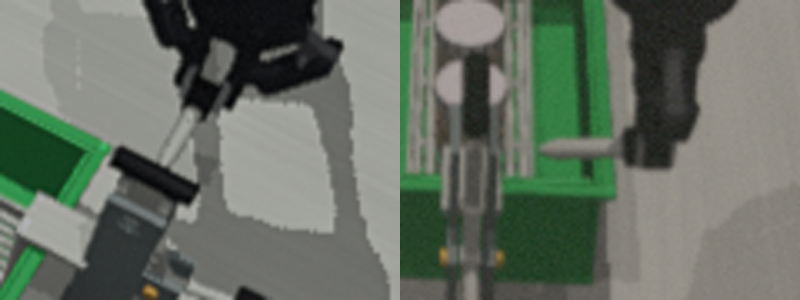

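The crop shows the pin held level with its nose at side-crop (545,150), lined up with the fork.

Request:
{"fn": "send_rows", "kwargs": {"offset": [[-0.7,0,0],[-1.4,0,0],[-2,0,0],[-2.5,0,0],[-3,0,0],[-3.3,0,0],[-3.6,0,0],[-3.6,0,0]], "turn": [0,0,0,0,0,0,0,0], "fingers": [0,0,0,0,0,0,0,0]}}

```text
time_s: 44.12
eef_pos: [0.4202, 0.2416, 0.1773]
tcp_rot: [-0.04, 3.141, 0.001]
contact_force: [0.3, 1.3, 0.2]
opening: 0.0161
finger_force: 59.5
```

Request:
{"fn": "send_rows", "kwargs": {"offset": [[-0.4,0,0],[-0.8,0,0],[-1.2,0,0],[-1.6,0,0],[-2,0,0.05],[-2.3,0,0.1],[-2.6,0,0.1],[-2.9,0,0.1],[-3.1,0,0.1],[-3.1,0,0.1]], "turn": [0,0,0,0,0,0,0,0,0,0], "fingers": [0,0,0,0,0,0,0,0,0,0]}}

```text
time_s: 44.95
eef_pos: [0.451, 0.2423, 0.1763]
tcp_rot: [-0.04, 3.141, 0.001]
contact_force: [0.6, 3.4, 1.5]
opening: 0.0161
finger_force: 59.6
```

Sliding freely. Push the last millimetres until the force rises.

Request:
{"fn": "send_rows", "kwargs": {"offset": [[-0.1,0,0],[-0.2,0,0],[-0.3,0,0],[-0.4,0,0],[-0.5,0,0],[-0.5,0,0]], "turn": [0,0,0,0,0,0], "fingers": [0,0,0,0,0,0]}}

```text
time_s: 45.45
eef_pos: [0.4543, 0.2424, 0.1761]
tcp_rot: [0.04, -3.138, 0.0]
contact_force: [-6.8, 2.6, 2.6]
opening: 0.016
finger_force: 59.8
```

Request:
{"fn": "send_rows", "kwargs": {"offset": [[0,0,0],[0,0,0],[0,0,0],[1,0,0],[3,0,0],[5,0,0],[5,0,0.6],[5,0,0.6],[5,0,0.6],[5,0,0.6],[5,0,0.6]], "turn": [0,0,0,0,0,0,0,0,0,0,0], "fingers": [0.2,0.5,0.6,0.6,0.6,0.6,0,0,0,0,0]}}

```text
time_s: 46.37
eef_pos: [0.406, 0.2409, 0.1702]
tcp_rot: [-0.039, 3.141, -0.0]
contact_force: [-0.3, 0.0, 0.6]
opening: 0.0003
finger_force: 0.0
```

```bash
python3 - <<'E'
from h import *
st(); go([.432,.242,.170],YS)
P={n:get_image(n) for n in ["side","scene"]}
for n in P:
    for r in finder.spot_point(P[n],"pin")[:1]: print(n,r["conf"],(atz(P[n],r["pixel"],.177)-W(-.014,.185,.177)).round(4))
E
```

```text
46.4 [0.406  0.2409 0.1702] [-0.3  0.   0.6] 0.0003 0.0
target [0.432 0.242 0.17 ] offset [-2.6   0.05  0.02] turn -0.001 q6 -1.13 t 46.3667
side 0.63 [0.0075 0.128  0.    ]
scene 0.63 [0.0047 0.0003 0.    ]
```

Request:
{"fn": "send_rows", "kwargs": {"offset": [[-1,0.05,0],[-2,0.05,0],[-2.5,0.05,0],[-2.8,0.05,0],[-3,0.05,0],[-3.2,0.05,0],[-3.3,0.05,0],[-3.4,0.05,0],[-3.4,0.05,0]], "turn": [0,0,0,0,0,0,0,0,0], "fingers": [0,0,0,0,0,0,0,0,0]}}

```text
time_s: 47.32
eef_pos: [0.4373, 0.2427, 0.1701]
tcp_rot: [0.041, -3.136, -0.0]
contact_force: [-9.1, -0.1, 1.8]
opening: 0.0001
finger_force: 4.7
```

Request:
{"fn": "send_rows", "kwargs": {"offset": [[-0.2,0,0],[-0.2,0,0],[1,0,0],[4,0,0],[8,0,-2],[8,4,-6],[8,8,-10],[8,12,-12],[8,16,-12],[8,20,-12],[8,20,-12]], "turn": [0,0,0,0,0,0,0,0,0,0,0], "fingers": [0,0,0,0,0,0,0,0,0,0,0]}}

```text
time_s: 48.23
eef_pos: [0.3538, 0.4437, 0.2913]
tcp_rot: [-0.042, 3.14, 0.004]
contact_force: [1.7, -0.4, 0.1]
opening: 0.0002
finger_force: 0.0
```

```bash
python3 - <<'E'
from h import *
st()
P={n:get_image(n) for n in ["side","scene"]}
for n in P:
    for k,m in {"pin":[-.014,.185,.1765],"fork":[-.014,.185,.178],"handle":[0,.185,.22],"rack":[0,0,.025]}.items():
        for r in finder.spot_point(P[n],k)[:1]: print(n,k,round(r["conf"],2),(atz(P[n],r["pixel"],m[2])-W(*m))[:2].round(4))
    print(jars(P[n],.025),jars(P[n],0,"open_jar")[:1])
a=cv2.resize(P["scene"]["image"][200:350,330:530],(400,300),interpolation=2); b=cv2.resize(P["side"]["image"][260:410,290:490],(400,300),interpolation=2)
c=cv2.resize(P["scene"]["image"][230:305,425:525],(400,300),interpolation=2);d=cv2.resize(P["side"]["image"][290:365,325:425],(400,300),interpolation=2)
cv2.imwrite("pics/fin.png",np.vstack([np.hstack([a,b]),np.hstack([c,d])])[:,:,::-1])
E
```

```text
48.2 [0.3538 0.4437 0.2913] [ 1.7 -0.4  0.1] 0.0002 0.0
side pin 0.54 [-0.0011  0.0093]
side fork 0.71 [-0.0029  0.0075]
side handle 0.75 [0.0011 0.0052]
side rack 0.86 [-0.0004  0.0032]
[(0.77, array([0.4879, 0.0299])), (0.57, array([0.4878, 0.097 ])), (0.26, array([ 0.4205, -0.3863]))] [(0.6, array([ 0.7433, -0.1037]))]
scene pin 0.55 [ 0.0012 -0.003 ]
scene fork 0.72 [ 0.3218 -0.2782]
scene handle 0.9 [-0.0023  0.0013]
scene rack 0.9 [-0.0104 -0.0032]
[(0.86, array([0.4932, 0.045 ])), (0.67, array([ 0.4981, -0.0319]))] [(0.75, array([ 0.7454, -0.1063]))]
```

View pics/fin.png

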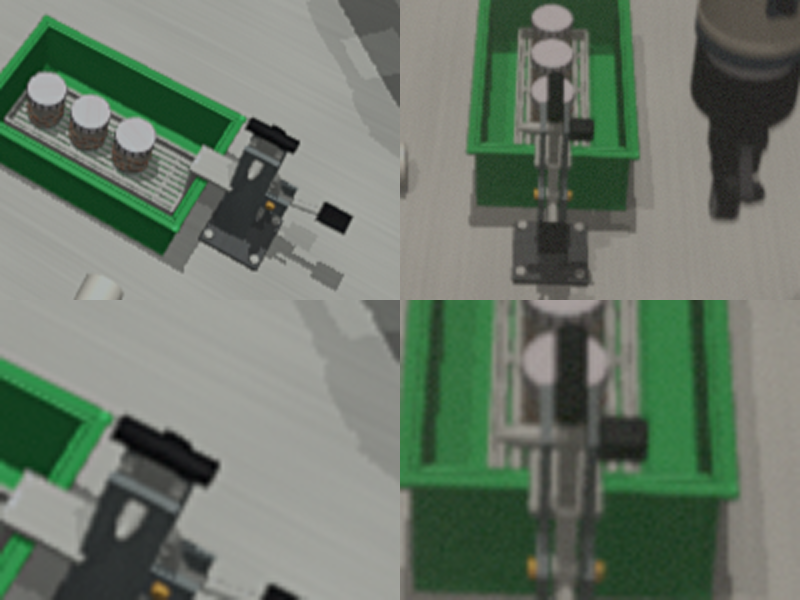

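The final view shows the pin through the fork: its head at (622,438) sits against the front cheek, and the nose comes out the far side at (500,435). The rack is home with three jars standing, and the robot is clear.

```bash
python3 -c "
from h import *
print(ctrl.finish_job())"
```

```text
the job is handed in; nothing more can be done
None
```

The job is handed in: all three lidded jars found on the bench stand upright on the rack, which is fully home in the tub, the pin's head is home against the fork, and the open jar and other things were left where they were.

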